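# Load the tea-light tubes into the numbered leaning rack

## Task

Refill the leaning candle rack in its burning order: first put the red-capped tube of tea lights into the one-dot pocket, then the yellow-capped one into the two-dot pocket, then the blue-capped one into the three-dot pocket. Each goes in cap up and all the way to the pocket's floor; lower it in gently rather than letting it drop, and let go of it before taking the next. Leave the votive, the pump, the tea-light tray and the closed box as they are.

Things in the scene. Friction and masses are not known exactly. Their poses are not given: they have to be found in the camera images.
- red_tube: Clear tube full of aluminium tea-light cups, with a red cap and red base disc; a plain rigid cylinder 44 mm in diameter and 140 mm tall, the cap being its top 22 mm; about 140 g. It starts standing upright, cap up, on the shelf board. Origin: centre of its underside; z runs up along its axis to the cap.
- yellow_tube: Clear tube full of aluminium tea-light cups, with a yellow cap and yellow base disc; a plain rigid cylinder 44 mm in diameter and 140 mm tall, the cap being its top 22 mm; about 140 g. It starts standing upright, cap up, on the shelf board. Origin: centre of its underside; z runs up along its axis to the cap.
- blue_tube: Clear tube full of aluminium tea-light cups, with a blue cap and blue base disc; a plain rigid cylinder 44 mm in diameter and 140 mm tall, the cap being its top 22 mm; about 140 g. It starts standing upright, cap up, on the shelf board. Origin: centre of its underside; z runs up along its axis to the cap.
- sleeve1: Rack pocket 1: fixed white square sleeve with one black dot on its outer back wall (away from the robot) and on its foot plate in front. Leans 35 degrees from vertical, mouth toward the robot. Inside 56 x 56 mm, 80 mm deep, walls 4 mm; a seated tube stands out 60 mm. Origin: centre of its inner floor, 38 mm above the shelf; z up the leaning axis, out of the mouth; y along the pocket row.
- sleeve2: Rack pocket 2: fixed white square sleeve with two black dots on its outer back wall (away from the robot) and on its foot plate in front. Leans 35 degrees from vertical, mouth toward the robot. Inside 56 x 56 mm, 80 mm deep, walls 4 mm; a seated tube stands out 60 mm. Origin: centre of its inner floor, 38 mm above the shelf; z up the leaning axis, out of the mouth; y along the pocket row.
- sleeve3: Rack pocket 3: fixed white square sleeve with three black dots on its outer back wall (away from the robot) and on its foot plate in front. Leans 35 degrees from vertical, mouth toward the robot. Inside 56 x 56 mm, 80 mm deep, walls 4 mm; a seated tube stands out 60 mm. Origin: centre of its inner floor, 38 mm above the shelf; z up the leaning axis, out of the mouth; y along the pocket row.
- rack: Wooden base plate of the rack, 200 x 350 x 10 mm, fixed on the shelf; it carries the three pockets side by side, 105 mm apart along its y, in any order. Origin: on the shelf board under the middle pocket's floor; z up, its front (where the pockets open) faces -x.
- votive: Smoked glass votive cup, 72 mm wide, 75 mm tall, standing loose; a bystander. Origin: centre of its underside.
- pump: Orange plastic balloon pump lying on the shelf, about 255 mm long, 48 mm high, with a 75 mm wide T handle at one end and a white nozzle at the other; loose, a bystander. Origin: on the shelf under its middle; x runs along it to the nozzle.
- tray: Three-tier stacking tray of aluminium tea-light cups, 170 x 170 mm, 108 mm tall, loose; a bystander. Origin: centre of its underside.
- lid (a joint): Hinged lid of the closed wooden box (150 x 190 mm, about 85 mm tall, a brass knob on the lid); a bystander. 0 = closed, grows as it opens (rad).
- box: The wooden box itself, fixed; a bystander. Origin: centre of its underside.

How it is judged:
By the outcome, as a careful person would: the job done as asked, in the order asked, and still so for the second after the job is handed in, with the robot touching nothing.
It also fails if it takes over 72 s, if anything falls off the work surface, if the arm or the gripper's body presses on something with over 40 N, if the wrist force passes 120 N, or if a joint passes its speed limit or range.

## Robot

A 6-joint arm with a two-finger parallel gripper is mounted at the origin on the work surface. World frame = base frame: x ahead of the robot, y to its left, z up, the work surface at z = 0. Lengths are in mm, angles in rad, forces in N, time in s.
With the tool pointing down it reaches from about 275 to 825 mm from the base axis. Payload 4.9 kg.
Tool frame: the origin (TCP) lies at the very end of the fingers, on their centre line; the grasp point (between the pads) lies 19 mm behind it; z points along the fingers, y is the line along which they close (so a half turn about z gives the same grasp; the last joint's range is limited). The gripper opens to 85 mm and grips with 20 to 120 N. Pads are 22 mm wide; open, the fingers measure 114 mm over their backs; the gripper's body (76 mm by 85 mm) begins 54 mm behind the grasp point. The pads swing forward as they close: fully open they stand 13 mm farther back than shut.
Start: joints at [1.085, 0.326, -0.193, 1.052, 0, 1.437], TCP at [189.519, 516.334, 231.281] pointing down, gripper open.
Joint ranges: [-2.65, 2.65], [-0.97, 1.79], [-1.3, 1.35], [-1.93, 2.1], [-1.47, 1.37], [-3.14, 3.14]. Speed limits (rad/s): [2.57, 2.57, 3.14, 3.14, 3.14, 3.14].

## Interface

Orientations are given as [roll, pitch, yaw] about the fixed x, y, z axes, in that order (R = Rz(yaw) Ry(pitch) Rx(roll)).
In Python, from bench import bot, solve_ik, imaging gives the robot as it stands. Calls block until the motion is done:
- bot.move_ptp(position, orientation): joint-space move of the TCP to a pose.
- bot.movel(position, rot=None, max_speed=150, threshold=None): straight line of the TCP; rot=None keeps the orientation; max_speed is the mean speed in mm/s. With threshold (N) it stops when the force on the tool has changed by that much, and returns True; else False.
- bot.move_j(angles): joint-space move.
- bot.grip(opening, effort=None): opening from 0.0 (shut) to 1.0 (fully open); effort is the grip in N (None keeps the last); returns when the fingers have stopped.
- bot.dwell(seconds).
- solve_ik(position, orientation): joint angles nearest the present ones, or None.
- bot.get_state(): the state.
- imaging.capture(name): name is "scene" or "top"; returns the picture (384x512x3 uint8, blue, green, red); there is no depth.
- imaging.camera_model(name): a dict with "K" (3x3 intrinsics, pixels), "position" and "rotation" of the camera in the world. Camera axes: x right, y up, looking along -z (the intrinsics and any distortion apply to the point x, -y, -z); pixel columns grow to the right and rows downward; lengths in mm; the calibration is good to about 2 mm. A picture is of the moment at which its call begins. camera_model takes no time and is no camera call.
A pose or a line that the arm cannot do raises bot.IKError and nothing moves.
- bot.sign_off(): hands the job in; it is judged then, once.
The state is a dict: "t": time; "qpos": joint angles; "joint_velocities": joint speeds; "effort": joint torques, N m; "tcp_pos": TCP position; "orientation": TCP orientation; "contact_force": force on the tool from outside, world axes, zero at the start; "wrist_torque": the same for the moment, N m; "opening": opening from 0.0 (shut) to 1.0 (fully open); "gripper_force": force on a finger pad.
Only numpy, scipy, OpenCV 4.12 (cv2) and the standard library are available. Lean on these libraries where they do the work, as an engineer would, in place of code of your own. Each camera call takes 0.05 s, during which the arm holds its last target. There are 200 camera calls.

## Working session

There is one attempt and no reset: what is moved stays moved. The work goes in short steps, each a Python script; the robot and the scene stay as the last script left them, time stands still between calls to the robot, and variables do not carry over. Pictures are saved under pics/ and viewed, at most 10 in all, crops included, and the job is handed in when it is done.

```bash
mkdir -p pics; ls
python3 - <<'E'
from bench import bot, imaging
import cv2, numpy as np
np.set_printoptions(precision=3,suppress=True)
for n in ("scene","top"):
    cv2.imwrite(f"pics/{n}0.png",imaging.capture(n)); m=imaging.camera_model(n); print(n,m)
print(bot.get_state())
E
```

```text
pics
scene {'K': array([[379.512,   0.   , 253.704],
       [  0.   , 379.512, 188.933],
       [  0.   ,   0.   ,   1.   ]]), 'position': array([1653.771, -531.726,  887.736]), 'rotation': array([ 0.953, -0.018,  1.143])}
top {'K': array([[446.91 ,   0.   , 248.195],
       [  0.   , 446.91 , 189.796],
       [  0.   ,   0.   ,   1.   ]]), 'position': array([ 492.107,  -24.501, 1681.761]), 'rotation': array([ 0.067, -0.01 , -1.595])}
{'t': 0.1, 'qpos': array([ 1.085,  0.327, -0.193,  1.052, -0.   ,  1.437]), 'joint_velocities': array([ 0.   , -0.003,  0.002, -0.001, -0.001, -0.   ]), 'effort': array([  0.   , -44.424,  26.304,   0.008,  -0.   ,   0.   ]), 'tcp_pos': array([189.289, 515.88 , 230.601]), 'orientation': array([-3.14, -0.  ,  2.79]), 'contact_force': array([-0.253, -0.007,  0.304]), 'wrist_torque': array([-0.001, -0.034, -0.052]), 'gripper_force': 0.0, 'opening': 0.9997765103724802}
```

View pics/scene0.png

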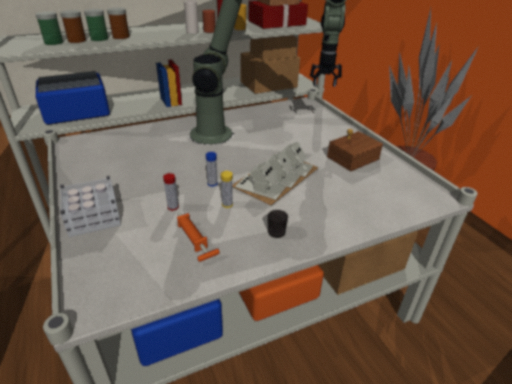

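View pics/top0.png

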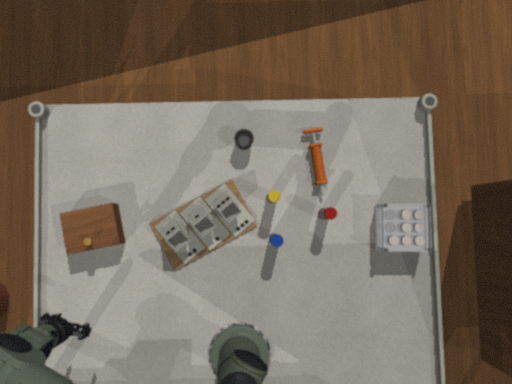

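The scene view shows red (171,190), blue (211,168) and yellow (227,188) tubes, with the rack near (280,175). The top view shows caps at red (330,213), yellow (274,196) and blue (277,240), with the rack centred near (204,224). Next I measure these.

```bash
cat > h.py <<'E'
from bench import bot, solve_ik, imaging
import cv2, numpy as np
from scipy.spatial.transform import Rotation as Ro
np.set_printoptions(precision=2,suppress=True)
def cam(n):
    m=imaging.camera_model(n); return m["K"],m["position"],Ro.from_euler("xyz",m["rotation"]).as_matrix()
def ray(n,px):
    K,p,R=cam(n); d=np.linalg.inv(K)@[px[0],px[1],1]; return p,R@[d[0],-d[1],-d[2]]
def onplane(n,px,z):
    p,d=ray(n,px); return p+d*(z-p[2])/d[2]
def proj(n,P):
    K,p,R=cam(n); c=R.T@(np.asarray(P,float)-p); q=K@[c[0],-c[1],-c[2]]; return q[:2]/q[2]
def tri(a,b):
    (p,d),(q,e)=ray("top",a),ray("scene",b)
    s=np.linalg.lstsq(np.c_[d,-e],q-p,rcond=None)[0]; A,B=p+s[0]*d,q+s[1]*e
    return (A+B)/2,np.linalg.norm(A-B)
HUE={"red":((0,6),(172,180)),"yellow":((22,34),),"blue":((110,128),)}
def blobs(img,col,win,smin=130,vmin=60):
    h=cv2.cvtColor(img,cv2.COLOR_BGR2HSV); m=np.zeros(h.shape[:2],np.uint8)
    for a,b in HUE[col]: m|=cv2.inRange(h,(a,smin,vmin),(b,255,255))
    k=np.zeros_like(m); x0,y0,x1,y1=win; k[y0:y1,x0:x1]=m[y0:y1,x0:x1]
    n,_,st,ce=cv2.connectedComponentsWithStats(k); i=[j for j in range(1,n) if st[j,4]>8]
    return [(ce[j],st[j]) for j in i]
E
python3 - <<'E'
from h import *
T,S=cv2.imread("pics/top0.png"),cv2.imread("pics/scene0.png")
print(proj("top",[0,0,0]),proj("scene",[0,0,0]))
for c in HUE:
    a=blobs(T,c,(255,180,350,260)); b=blobs(S,c,(150,140,245,215)); print(c,a,b)
    for x in a: print(' plane',onplane("top",x[0],140))
    for x in b[:1]: print(' tri',tri(a[0][0],x[0]))
h=cv2.cvtColor(T,cv2.COLOR_BGR2HSV); print(h[225,155],h[265,180],h[186,232])
m=cv2.inRange(h,(5,90,60),(20,255,255)); k=np.zeros_like(m); k[170:280,140:265]=m[170:280,140:265]
r=cv2.minAreaRect(cv2.findNonZero(k)); print(r)
P=np.array([onplane("top",p,10) for p in cv2.boxPoints(r)]); print(P,[np.linalg.norm(P[i]-P[i-1]) for i in range(4)],P.mean(0))
w=np.hstack([cv2.resize(T[165:285,140:270],None,fx=3,fy=4,interpolation=3),cv2.resize(S[130:220,230:330],(400,480),interpolation=3)])
cv2.imwrite("pics/crop1.png",w)
E
```

```text
[240.14 354.12] [210.62 133.62]
red [(array([329.67, 212.96]), array([324, 208,  12,  11, 108], dtype=int32))] [(array([169.  , 178.34]), array([164, 174,  11,  10,  96], dtype=int32))]
 plane [ 508.88 -322.09  140.  ]
 tri (array([ 508.62, -326.01,  126.92]), np.float64(2.8506019421983853))
yellow [(array([273.55, 195.72]), array([268, 190,  12,  12, 111], dtype=int32))] [(array([226.1 , 175.59]), array([221, 171,  11,  11,  97], dtype=int32))]
 plane [ 573.13 -129.99  140.  ]
 tri (array([ 573.12, -132.35,  128.3 ]), np.float64(3.3533063826582))
blue [(array([276.36, 240.08]), array([271, 235,  12,  12,  97], dtype=int32))] [(array([210.71, 156.15]), array([206, 152,  10,   9,  72], dtype=int32))]
 plane [ 420.41 -135.31  140.  ]
 tri (array([ 419.27, -137.68,  127.33]), np.float64(3.096472445994098))
[ 17  65 130] [ 16 113 122] [ 16 113 142]
((202.80274963378906, 224.49081420898438), (52.557350158691406, 92.92355346679688), 61.69924545288086)
[[488.02 326.17  10.  ]
 [645.38  18.2   10.  ]
 [469.96 -70.86  10.  ]
 [315.07 235.91  10.  ]] [np.float64(195.09065430861708), np.float64(345.8455760729222), np.float64(196.74048487045602), np.float64(343.6567653668546)] [479.61 127.35  10.  ]
```

View pics/crop1.png

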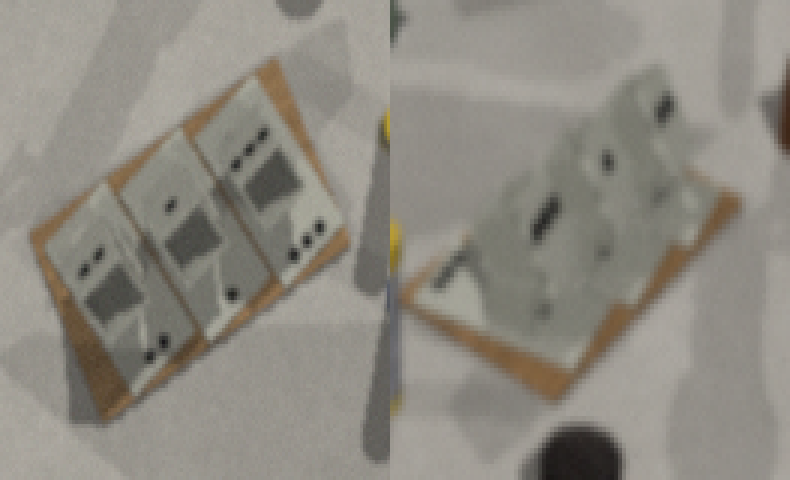

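The crop gives the dots in the top view: two on the left pocket near px (169,230), one in the middle near (197,217), three on the right near (223,202). The mouths are the dark squares. Next: mouth blobs and IK checks.

```bash
cat >> h.py <<'E'
TH=np.radians(35)
def frames(yaw,flip=1):
    xr=np.array([np.cos(yaw),np.sin(yaw),0]); yr=np.array([-np.sin(yaw),np.cos(yaw),0])
    a=-np.sin(TH)*xr+np.cos(TH)*np.array([0,0,1.])
    def e(z): 
        y=flip*yr; return Ro.from_matrix(np.c_[np.cross(y,z),y,z]).as_euler("xyz")
    return xr,yr,a,e(np.array([0,0,-1.])),e(-a)
E
python3 - <<'E'
from h import *
T=cv2.imread("pics/top0.png"); g=cv2.cvtColor(T,cv2.COLOR_BGR2GRAY)
k=np.zeros_like(g); k[175:275,145:262]=cv2.inRange(g,0,100)[175:275,145:262]
k&=~cv2.inRange(cv2.cvtColor(T,cv2.COLOR_BGR2HSV),(5,70,0),(25,255,255))
n,_,st,ce=cv2.connectedComponentsWithStats(k); M=[]
for i in range(1,n):
    if st[i,4]>60: p=onplane("top",ce[i],103.5); M.append(p); print(st[i],ce[i],p)
M=sorted(M,key=lambda p:-p[1]); M=np.array(M)
print([np.linalg.norm(M[i+1]-M[i]) for i in range(len(M)-1)])
v=M[0]-M[-1]; yaw=np.arctan2(-v[0],v[1]); print("yaw",np.degrees(yaw))
for f in (1,-1):
    xr,yr,a,ev,et=frames(yaw,f)
    print(f,"vert",ev,"tilt",et)
    for p in M:
        fl=p-80*a; print("floor",fl)
        for s in (91,230): print(s,fl+s*a,solve_ik(fl+s*a,et))
    for p in ([508.9,-324,91],[573,-131,91],[420.5,-136.5,91],[420.5,-136.5,260],[573,-131,260],[508.9,-324,260]): print(p,solve_ik(p,ev))
E
```

```text
[222 203  18  15 150] [230.05 210.11] [527.94  22.44 103.5 ]
[211 209  22  26 102] [219.04 218.59] [499.05  61.86 103.5 ]
[195 217  19  15 154] [203.95 224.3 ] [480.31 115.31 103.5 ]
[186 223  21  24  90] [193.77 232.69] [451.81 151.55 103.5 ]
[168 231  20  15 158] [177.3  238.42] [433.21 209.55 103.5 ]
[162 248  14  23 117] [166.68 262.02] [352.1  247.74 103.5 ]
[172 248  31  14 110] [186.91 253.56] [379.63 176.72 103.5 ]
[np.float64(89.65502650181413), np.float64(62.83517656192506), np.float64(76.4367553458892), np.float64(46.106980423571805), np.float64(56.634485825502495), np.float64(48.876330662618116)]
yaw 37.97222150528191
1 vert [-3.14  0.   -2.48] tilt [-3.14  0.61 -2.48]
floor [388.27 275.97  37.97]
91 [347.12 243.86 112.51] [ 0.28 -0.03 -1.28 -0.26  0.22 -0.32]
230 [284.27 194.8  226.37] [ 0.09 -0.57 -1.15  0.46  0.31 -0.48]
floor [469.38 237.78  37.97]
91 [428.24 205.67 112.51] [ 0.08  0.08 -1.15 -0.19  0.32 -0.49]
230 [365.39 156.61 226.37] [-0.11 -0.36 -1.06  0.4   0.41 -0.67]
floor [415.81 204.95  37.97]
91 [374.66 172.84 112.51] [-0.03 -0.04 -1.27 -0.15  0.38 -0.6 ]
2
[... 1829 characters left out ...]
226.37] [-0.43 -0.21 -0.95  0.52  0.53  2.14]
floor [535.22  90.09  37.97]
91 [494.07  57.98 112.51] [-0.34  0.17 -0.99  0.05  0.51  2.23]
230 [431.22   8.92 226.37] [-0.56 -0.12 -0.88  0.58  0.57  1.99]
floor [564.11  50.67  37.97]
91 [522.97  18.56 112.51] [-0.41  0.23 -0.9   0.12  0.53  2.15]
230 [460.12 -30.49 226.37] [-0.61 -0.03 -0.8   0.6   0.58  1.92]
[508.9, -324, 91] [-0.69  0.54 -0.23  0.79  0.    1.79]
[573, -131, 91] [-0.35  0.52 -0.28  0.77  0.    2.13]
[420.5, -136.5, 91] [-0.48  0.29 -0.66  0.62  0.    2.  ]
[420.5, -136.5, 260] [-0.48  0.11 -0.4   1.06  0.    2.  ]
[573, -131, 260] [-0.35  0.38 -0.04  1.15  0.    2.13]
[508.9, -324, 260] [-0.69  0.41  0.01  1.17  0.    1.79]
```

Run:
```python
from h import *
T=cv2.imread("pics/top0.png")
C=np.array([479.6,127.35,0]); yaw=np.radians(26.9); xr,yr,a,_,_=frames(yaw); n=np.cross(yr,a); n=-n if n@xr<0 else n
for nm,p,z in(("foot",(217.3,238.7),12),("mouth",(203.95,224.3),103.5)):
    q=onplane("top",p,z); print(nm,q,"xr,yr rel plate centre",(q-C)@xr,(q-C)@yr)
q,r=tri((196.7,216.2),(284,160.4)); print("backdot",q,r,(q-C)@xr,(q-C)@yr)
x0,y0,s=145,175,6
big=cv2.resize(T[175:270,145:265],None,fx=s,fy=s,interpolation=cv2.INTER_CUBIC)
M=np.array([480.31,115.31,103.5])
for dy,col in((0,(0,0,255)),(11,(0,255,0))):
    for k in(-105,0,105):
        for w in (28,32):
            P=[M+(dy+k+i*w)*yr+j*w*n for i,j in((1,1),(1,-1),(-1,-1),(-1,1))]
            cv2.polylines(big,[np.int32([(proj("top",p)-[x0,y0]+.5)*s for p in P])],True,col,1)
cv2.imwrite("pics/crop2.png",big)
```

```text
foot [425.06  74.83  12.  ] xr,yr rel plate centre -72.3984052605583 -22.162336498926926
mouth [480.3 115.3 103.5] xr,yr rel plate centre -4.827250258353008 -11.064335550404007
backdot [509.28 140.97  93.09] 0.9069475983566415 32.625976404395686 -1.282386097661166
```

View pics/crop2.png

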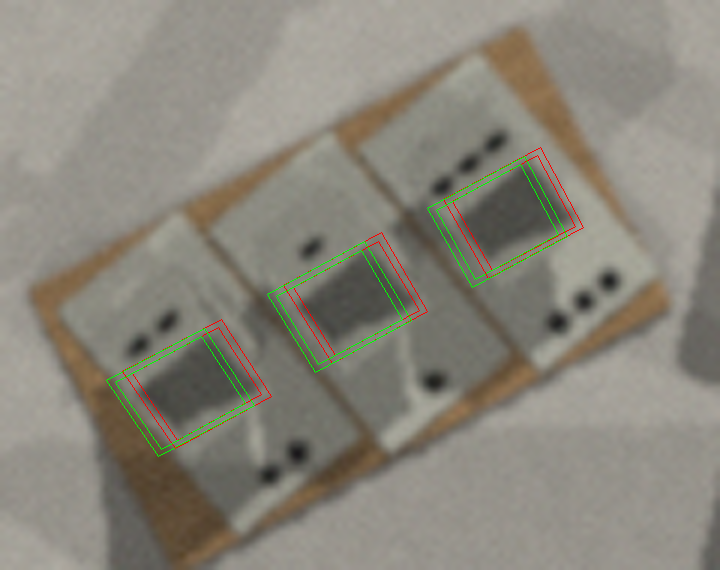

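The crop shows the pockets themselves are yawed about 11° from the plate: the dot rows slope about 39° in the image, the plate edges 28°. I use the dots (lateral position and back-wall plane) for the pocket frames and overlay a check.

Run:
```python
from h import *
T=cv2.imread("pics/top0.png"); S=cv2.imread("pics/scene0.png")
tp=lambda x,y:(145+(x+.5)/6-.5,175+(y+.5)/6-.5); sp=lambda x,y:(230+(x-390+.5)/4-.5,130+(y+.5)/5.333-.5)
top={2:tp(153.5,332.5),1:tp(312,247),3:tp(468.7,163.7)}; sc={2:sp(663,107),1:sp(606,162),3:sp(545,218)}
foot={2:tp(284,464),1:tp(433,382),3:tp(583.5,301.5)}
B={k:tri(top[k],sc[k]) for k in top}; Fo={k:onplane("top",foot[k],13) for k in foot}
yw=[]
for k in B:
    v=B[k][0]-Fo[k]; yw.append(np.arctan2(v[1],v[0])); print(k,"back",B[k],"foot",Fo[k],"yaw",np.degrees(yw[-1]),np.hypot(*v[:2]))
l=np.array([onplane("top",tp(*p),13) for p in((558,322),(609,281))]); d=l[0]-l[1]; print("yaw feet3",np.degrees(np.arctan2(-d[0],d[1])))
yaw=np.mean(yw); xr,yr,a,_,_=frames(yaw); n=np.cos(TH)*xr+np.sin(TH)*np.array([0,0,1])
s=6; big=cv2.resize(T[175:270,145:265],None,fx=s,fy=s,interpolation=cv2.INTER_CUBIC)
for k in B:
    P=B[k][0]; F=P-xr*(32-np.sin(TH)*(P[2]-38))/np.cos(TH); F[2]=38
    lat=.5*(Fo[k]-P)@yr; F=F+lat*yr; print(k,"floor",F,"yaw",np.degrees(yaw))
    for w,h in((28,80),(32,80)):
        Q=[F+h*a+i*w*yr+j*w*n for i,j in((1,1),(1,-1),(-1,-1),(-1,1))]
        cv2.polylines(big,[np.int32([(proj("top",p)-[145,175]+.5)*s for p in Q])],True,(0,255,0),1)
cv2.imwrite("pics/crop3.png",big)
```

```text
2 back (array([462.39, 233.51,  98.28]), np.float64(3.35062676710173)) foot [378.77 169.65  13.  ] yaw 37.36864203132753 105.22249457712878
1 back (array([510.28, 139.92,  95.98]), np.float64(3.416316225192354)) foot [426.82  76.78  13.  ] yaw 37.11145828607529 104.65818302910344
3 back (array([557.46,  47.09,  96.49]), np.float64(2.1879876239489775)) foot [474.16 -17.49  13.  ] yaw 37.786878754512756 105.39499479751714
yaw feet3 37.32300114780518
2 floor [464.86 235.46  38.  ] yaw 37.422326357305195
1 floor [511.32 141.08  38.  ] yaw 37.422326357305195
3 floor [559.16  47.97  38.  ] yaw 37.422326357305195
```

View pics/crop3.png

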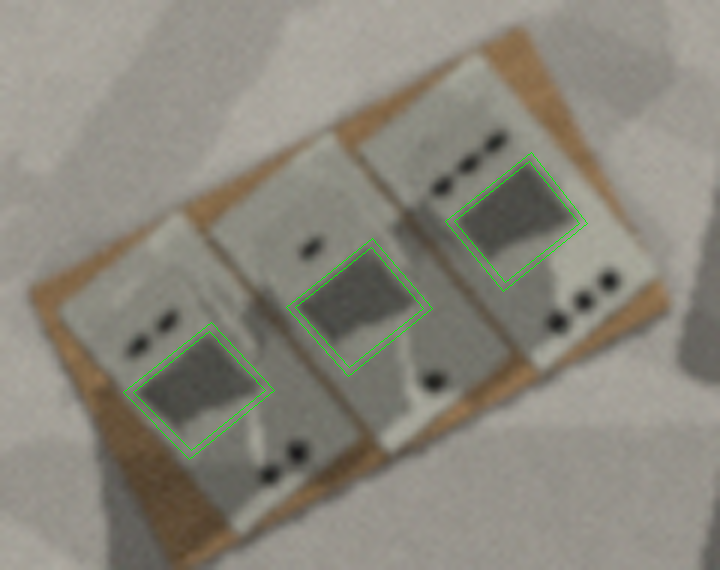

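The overlay matches the mouths (dark corners sit on the green squares) and the spacings are 105 mm. Now red: grasp it, carry it to pre-insert, and check.

```bash
cat >> h.py <<'E'
YAW=np.radians(37.42); XR,YR,A,EV,ET=frames(YAW,1); N=np.cos(TH)*XR+np.sin(TH)*np.array([0,0,1])
FL={2:np.array([464.9,235.5,38]),1:np.array([511.3,141.1,38]),3:np.array([559.2,48.,38])}
TUBE={"red":(509,-324),"yellow":(573,-131),"blue":(420,-136.5)}
H=88.
def log(m):
    s=bot.get_state(); print(m,"t%.1f"%s["t"],s["tcp_pos"],"F",s["contact_force"],"op %.2f gf %.1f"%(s["opening"],s["gripper_force"]))
def pick(c):
    x,y=TUBE[c]; bot.move_ptp([x,y,190],EV); log("above")
    print("hit",bot.movel([x,y,H],max_speed=120,threshold=8)); bot.grip(0.0,60); log("gripped")
    bot.movel([x,y,270],max_speed=250)
def pre(k,off=0):
    bot.move_ptp(FL[k]+(H+200)*A+off,ET); bot.movel(FL[k]+(H+105)*A+off,max_speed=200); log("pre")
E
python3 - <<'E'
from h import *
for k in FL: print(k,solve_ik(FL[k]+(H+200)*A,ET))
pick("red"); pre(1)
for n in ("scene","top"): cv2.imwrite(f"pics/{n}1.png",imaging.capture(n))
S,T=cv2.imread("pics/scene1.png"),cv2.imread("pics/top1.png")
w=np.hstack([cv2.resize(S[90:220,200:330],(400,400),interpolation=3),cv2.resize(T[165:285,150:270],(400,400),interpolation=3)]); cv2.imwrite("pics/crop4.png",w)
E
```

```text
2 [-0.23 -0.51 -0.99  0.68  0.46 -0.79]
1 [-0.56 -0.32 -0.88  0.77  0.57 -1.14]
3 [-0.72 -0.11 -0.73  0.82  0.6  -1.34]
above t3.2 [ 509.35 -323.38  190.06] F [-0.36 -0.22  0.35] op 1.00 gf 0.0
hit False
gripped t4.7 [ 509.7  -324.69   88.83] F [ 1.06 -0.62  3.81] op 0.51 gf 60.2
pre t7.6 [423.66  73.64 196.16] F [ 0.37  0.21 -1.38] op 0.50 gf 60.4
```

View pics/crop4.png

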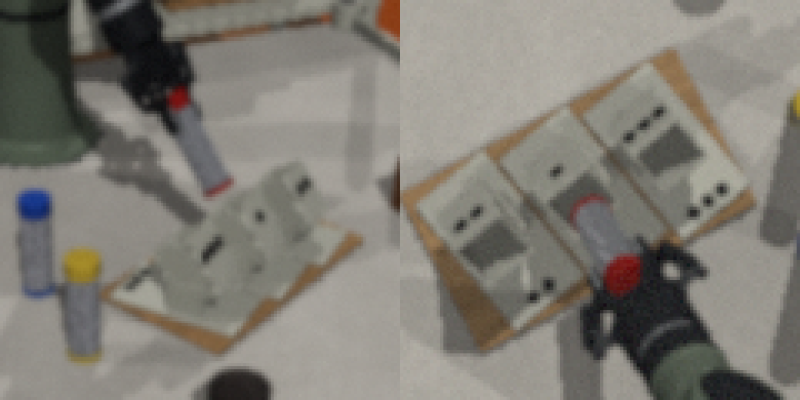

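Red is held cap up and aligned with the one-dot mouth: base at (590,203) and cap at (622,272) in the right half. Quick numeric check against the expected pose.

Run:
```python
from h import *
T=cv2.imread("pics/top1.png"); S=cv2.imread("pics/scene1.png")
for nm,img,win in(("top",T,(190,210,235,260)),("scene",S,(240,110,285,160))):
    for sm in (110,): print(nm,[(c,s[:5]) for c,s in blobs(img,"red",win,sm,40)])
    for s in (105,): print(" exp base far edge",proj(nm,FL[1]+105*A+22*N),"base c",proj(nm,FL[1]+105*A),"cap top",proj(nm,FL[1]+245*A),"cap mid",proj(nm,FL[1]+234*A), "cap far", proj(nm,FL[1]+234*A+22*N))
```

```text
top [(array([216.55, 247.15]), array([211, 242,  12,  12, 111], dtype=int32))]
 exp base far edge [203.07 225.13] base c [206.63 229.14] cap top [219.27 249.46] cap mid [218.21 247.74] cap far [214.47 243.58]
scene [(array([257.4 , 121.55]), array([254, 118,   8,   8,  47], dtype=int32))]
 exp base far edge [275.51 148.64] base c [271.34 150.27] cap top [254.44 119.97] cap mid [255.79 122.4 ] cap far [259.91 120.47]
```

Run:
```python
from h import *
T=cv2.imread("pics/top1.png"); s=12
big=cv2.resize(T[212:262,190:245],None,fx=s,fy=s,interpolation=cv2.INTER_CUBIC)
t=np.linspace(0,2*np.pi,40)
for h,c in((105,(0,255,0)),(218,(255,255,0)),(245,(0,255,0))):
    Q=[FL[1]+h*A+22*np.cos(u)*YR+22*np.sin(u)*N for u in t]
    cv2.polylines(big,[np.int32([(proj("top",p)-[190,212]+.5)*s for p in Q])],True,c,1)
cv2.imwrite("pics/crop5.png",big)
```

```text
(no output)
```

View pics/crop5.png

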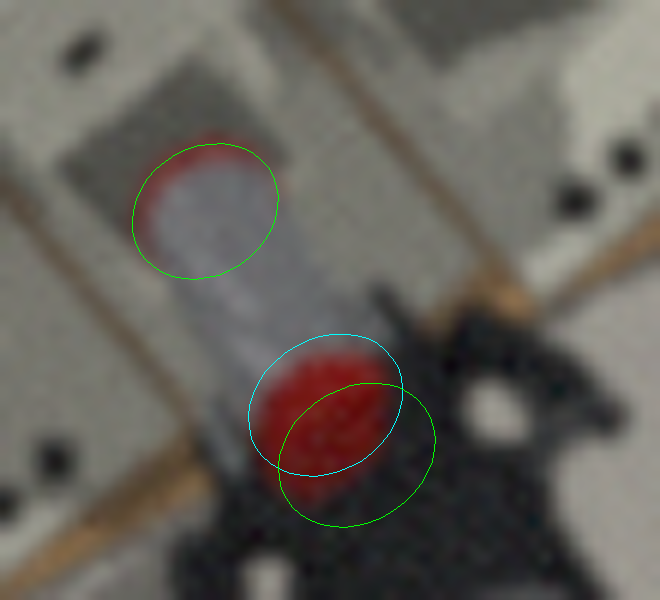

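The base ring matches the prediction within about 0.5 px, so I insert.

```bash
cat >> h.py <<'E'
def insert(k,off=0):
    f=FL[k]+off
    h=bot.movel(f+(H+12)*A,max_speed=70,threshold=12); print("early",h); log("in")
    if h: return False
    h=bot.movel(f+(H-8)*A,max_speed=20,threshold=6); s=bot.get_state(); d=(s["tcp_pos"]-f)@A-H
    log("floor %s s=%.1f lat %.1f n %.1f"%(h,d,(s["tcp_pos"]-f)@YR,(s["tcp_pos"]-f)@N)); return h and abs(d)<6
def release(k,off=0):
    bot.grip(1.0); log("released"); bot.movel(FL[k]+off+(H+130)*A,max_speed=200)
E
python3 - <<'E'
from h import *
print(insert(1))
E
```

```text
early False
in t9.2 [465.88 106.11 120.2 ] F [ 0.12  1.11 -1.62] op 0.50 gf 60.4
floor True s=0.7 lat -0.7 n -0.1 t9.8 [471.22 109.59 110.61] F [ 0.23 -0.66 -0.32] op 0.50 gf 60.6
True
```

Run:
```python
from h import *
release(1)
pick("yellow")
T,S=imaging.capture("top"),imaging.capture("scene"); cv2.imwrite("pics/top2.png",T); cv2.imwrite("pics/scene2.png",S)
for nm,img,win in(("top",T,(180,200,235,260)),("scene",S,(240,110,310,190))):
    print(nm,blobs(img,"red",win,110,40),"exp capmid",proj(nm,FL[1]+129*A-6*N),proj(nm,FL[1]+140*A-6*N))
pre(2)
print(insert(2))
```

```text
released t10.3 [469.9  109.94 110.3 ] F [ 0.04  0.24 -0.56] op 1.00 gf 0.0
above t12.1 [ 571.99 -129.95  188.71] F [0.1  0.7  0.07] op 1.00 gf 0.0
hit False
gripped t13.6 [ 573.8  -131.45   88.75] F [-0.13 -0.62  3.95] op 0.50 gf 60.2
top [(array([210.38, 232.46]), array([204, 226,  13,  14, 128], dtype=int32))] exp capmid [209.63 233.5 ] [210.58 235.02]
scene [(array([266.96, 146.66]), array([263, 143,   9,   8,  53], dtype=int32))] exp capmid [267.38 145.63] [266.07 143.29]
pre t16.6 [377.28 168.16 196.08] F [ 0.42  0.71 -0.82] op 0.50 gf 60.5
early False
in t18.0 [419.42 200.59 120.19] F [ 0.98 -0.88 -0.11] op 0.50 gf 60.5
floor True s=1.6 lat -0.4 n -0.3 t18.6 [424.09 203.8  111.21] F [ 0.82  0.06 -1.88] op 0.50 gf 60.7
True
```

Red is seated as predicted within 1 px. Probe yellow once more, release it, then do blue.

Run:
```python
from h import *
print(bot.movel(FL[2]+(H-2)*A,max_speed=10,threshold=8)); log("probe"); print((bot.get_state()["tcp_pos"]-FL[2])@A-H)
release(2)
pick("blue"); pre(3)
ok=insert(3); print(ok)
if ok:
    print(bot.movel(FL[3]+(H-2)*A,max_speed=10,threshold=8)); print((bot.get_state()["tcp_pos"]-FL[3])@A-H)
    release(3)
    s=bot.get_state()["tcp_pos"]; bot.movel([s[0]-60,s[1]-80,330],max_speed=250); bot.dwell(.3); log("end")
T,S=imaging.capture("top"),imaging.capture("scene")
for k,c in((1,"red"),(2,"yellow"),(3,"blue")):
    for nm,img,win in(("top",T,(160,180,262,275)),("scene",S,(240,110,330,200))):
        print(c,nm,blobs(img,c,win,110,40),"exp",proj(nm,FL[k]+129*A-6*N),proj(nm,FL[k]+140*A-6*N))
cv2.imwrite("pics/fin.png",np.hstack([cv2.resize(S[80:220,150:330],(400,311)),cv2.resize(T[120:290,140:345],(400,332))[:311]]))
```

```text
True
probe t18.8 [422.87 203.92 110.36] F [-1.69 -2.29  5.2 ] op 0.50 gf 61.3
1.4292345324163591
released t19.3 [422.5  203.77 109.88] F [ 0.28 -0.42 -0.62] op 1.00 gf 0.0
above t21.3 [ 419.37 -135.35  189.32] F [-0.29  0.11  0.61] op 1.00 gf 0.0
hit False
gripped t22.7 [ 420.68 -136.96   88.6 ] F [ 0.2  -0.14  5.96] op 0.50 gf 59.9
pre t24.9 [471.83 -19.12 196.22] F [-0.4  -0.46 -0.91] op 0.50 gf 60.7
early False
in t26.3 [513.81  12.94 120.23] F [ 0.94  0.96 -1.32] op 0.50 gf 60.7
floor True s=0.8 lat -0.7 n -0.0 t27.0 [519.16  16.44 110.74] F [ 0.79 -0.63  0.64] op 0.51 gf 60.5
True
True
0.7430410046311238
released t27.7 [518.67  16.53 110.05] F [-0.81 -0.4  -0.42] op 1.00 gf 0.0
end t29.5 [ 399.73 -106.96  329.34] F [ 0.74 -0.74  0.27] op 1.00 gf 0.0
red top [(array([210.35, 232.31]), array([204, 226,  13,  13, 126], dtype=int32))] exp [209.63 233.5 ] [210.58 235.02]
red scene [(array([267.04, 146.62]), array([263, 143,   9,   8,  52], dtype=int32))] exp [267.38 145.63] [266.07 143.29]
yellow top [(array([183.28, 247.73]), array([177, 241,  13,  14, 145], dtype=int32))] exp [182.28 247.8 ] [183.07 249.42]
yellow scene [(array([281.77, 137.25]), array([278, 133,   9,   9,  53], dtype=int32))] exp [282.57 136.53] [281.34 134.27]
blue top [(array([237.39, 218.12]), array([231, 212,  13,  13, 110], dtype=int32))] exp [236.44 218.84] [237.55 220.28]
blue scene [(array([250.47, 156.73]), array([246, 153,  10,   9,  60], dtype=int32))] exp [251.28 155.67] [249.88 153.24]
```

View pics/fin.png

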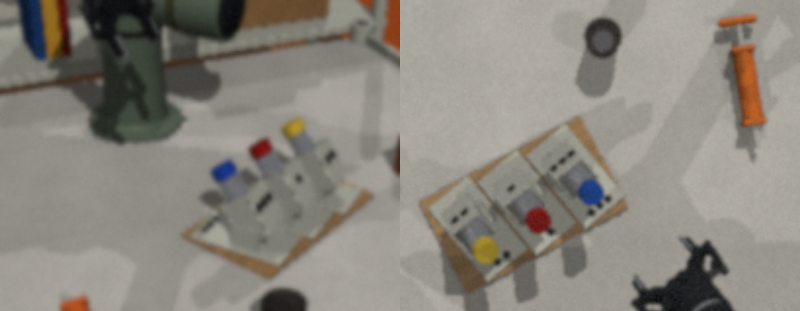

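All three tubes stand seated: yellow (485,250), red (538,220) and blue (590,192) in the right half, in the two-, one- and three-dot pockets. The gripper is clear and the votive and pump look undisturbed.

```bash
python3 -c "
from bench import bot
print(bot.sign_off())"
```

```text
the job is handed in; nothing more can be done
None
```

The job is handed in at about 30 s: red, then yellow, then blue were lowered cap up to the floors of the one-, two- and three-dot pockets and released in that order, and the arm stayed clear of the votive, pump, tray and box.

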